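Load the lock frame pivots and hold the clip tweezers at their mark

TASK

Fit the pivots of the grey lock frame in order: first stand the brass pivot nut fully down in the pocket with one white dot, then the black roller fully down in the pocket with two dots. Then pick up the sprung tweezers by their red grips and hold them level with the tips poised a few centimetres above the top of the black roller, squeezed so that the black pointer stands on the green band (tip gap 10 mm), ready for the retaining clip. Finish while still holding them there, steady at that gap, and leave the cam plate, bumper and roller bracket where they lie.

Things in the scene. Friction and masses are not known exactly. Their poses are not given: they have to be found in the camera images.
- nut: brass barrel nut, an upright plain cylinder 20 mm in diameter and 44 mm high with a 1.5 mm chamfered foot and a dark bore on top; 40 to 85 g; loose on the bench; origin at the centre of its underside, z up
- roller: black cylinder with a bright steel centre and a bright ring near the top, otherwise the same size as the brass nut (20 mm diameter, 44 mm high, 40 to 85 g); origin at the centre of its underside, z up
- pocket1 (a point): centre of the mouth of the one-dot pocket: a round blind hole 23 mm wide (2.5 mm chamfer), 16 mm deep in the flat top of the grey lock frame (56 x 122 mm, top 52 mm above the bench). A part in it stands 28 mm out. z up, y along the slide from pocket 2 to pocket 1, 72 mm apart. The frame's carriage is stiff on the slide (25 N to move it)
- pocket2 (a point): centre of the mouth of the two-dot pocket, same size and axes as pocket 1
- slide: bright steel dovetail slide fixed to the bench, 280 mm long (along its y), 64 mm wide, 22 mm high; origin under its centre
- tweezers: sprung steel tweezers, loose, lying flat, 75 g, blades 18 mm high (z 0 to 18), 142 mm long. Origin on the underside between the two red grips; x points to the tips (x = 64 mm; root at -78; balance point near -15). The +y blade is rigid with this frame; the other swings about a hinge at x = -70, y = -8 mm. 42.5 mm over the red grips at rest (centre y = -5), 32 mm at the mark
- grip_a (a point): middle of the outer face of the rigid blade's flat red grip (48 mm long, x = -24 to 24 mm), at x = 0, y = 16, z = 9 mm of the tweezers' frame
- grip_b (a point): middle of the outer face of the swinging blade's red grip: at rest about y = -26.5 mm; at the marked gap x = 0, y = -16 mm and parallel to the other, so that it is then 32 mm over both grips wherever they are taken. Squeezing here takes 4 N to start, about 10 N at the mark
- gauge (a point): middle of the 4 mm green band, on the white gauge bridge that crosses the top of the blades at x = 40 mm; the black pointer on the swinging blade is centred on it at the marked gap
- squeeze (a joint): swing of the sprung blade: 0 at rest (tip gap 30 mm), 0.15 rad at the marked 10 mm tip gap, stop at 0.21; grows as the tweezers are squeezed; 0.1 rad is about 13 mm at the tips and 7 mm at the middle of the grips
- tips (a point): point midway between the two tips when at the marked gap, at x = 62 mm, y = 0, z = 9 mm of the tweezers' frame
- tip_a (a point): inner face of the rigid blade's tip, 9 mm above the blades' underside
- tip_b (a point): inner face of the swinging blade's tip, 9 mm above the blades' underside
- bumper: orange nylon bumper, loose round stud 30 mm wide, 30 mm high; bystander; origin under its centre
- cam: zinc cam plate lying flat, 40 x 86 mm, 6 mm thick, with a rounded end 20 mm in radius at y = +33 mm; bystander; origin under the centre of its square part
- bracket: black steel roller bracket, 50 x 70 mm foot, 40 mm high; bystander; origin under its centre
Mind the look-alikes: they are no part of the job. There is more than one size of the tweezers; the one meant has the size given above.

How it is judged:
By the outcome, as a careful person would: the job done as asked, in the order asked, and still so for the second after the job is handed in, while the arm keeps its last pose, push and grip.
It also fails if it takes over 72 s, if anything falls off the work surface, if the arm or the gripper's body presses on something with over 40 N, if the wrist force passes 120 N, or if a joint passes its speed limit or range.

ROBOT

A 6-joint arm with a two-finger parallel gripper is mounted at the origin on the work surface. World frame = base frame: x ahead of the robot, y to its left, z up, the work surface at z = 0. Lengths are in m, angles in rad, forces in N, time in s.
With the tool pointing down it reaches from about 0.3 to 0.875 m from the base axis. Payload 6.4 kg.
Tool frame: the origin (TCP) lies at the very end of the fingers, on their centre line; the grasp point (between the pads) lies 19 mm behind it; z points along the fingers, y is the line along which they close (so a half turn about z gives the same grasp; the last joint's range is limited). The gripper opens to 85 mm and grips with 20 to 120 N. Pads are 22 mm wide; open, the fingers measure 114 mm over their backs; the gripper's body (76 mm by 85 mm) begins 54 mm behind the grasp point. The pads swing forward as they close: fully open they stand 13 mm farther back than shut.
Start: joints at [-1.499, 0.181, 1.607, -0, 1.354, -0.206], TCP at [0.158, -0.553, 0.231] pointing down, gripper open.
Joint ranges: [-2.99, 2.99], [-0.89, 2.07], [0.3, 2.58], [-1.14, 4.28], [0, 2.63], [-3.12, 3.12]. Speed limits (rad/s): [2.57, 2.57, 3.01, 3.14, 3.14, 3.14].

INTERFACE

Orientations are given as a unit quaternion [w, x, y, z].
In Python, from station import env, imaging, finder gives the robot as it stands.
- The arm moves only by the shell command python3 -m crank 'ROWS'. ROWS is JSON, a list of rows, each a list of 7 numbers: the turn, a rotation vector about the tool's x, y, z in rad, then the shift along the tool's x, y, z in m, then the opening, from 0 (shut) to 1 (fully open). In form: [[wx, wy, wz, x, y, z, claw], ...]. A call has 1 to 20 rows; each row shifts and turns the commanded pose from where the row before left it, along the tool's axes as they then stand; what a row does not reach is not made up. A row lasts 1/8 s, in which the tool goes at most 62.5 mm and 10.7 degrees, less where a joint would pass 70% of its speed; a pose out of reach is approached as far as the arm can. A call is refused whole if a number of a shift passes 0.0625 or a number of a turn 0.188, either way. A call with a gripper value outside its range is refused whole. The fingers move at their own pace and stop on an object; the grip force is fixed at half the most. Time passes only in rows, so rows that do not move let the fingers close. It gives the time, the measured TCP pose, the force, the opening and the grip force at its end, in the units of the state.
- env.sense(): the state, without advancing time (a new reading comes with each control period).
- imaging.get_image(name): name is "scene" or "top" or "wrist"; returns the picture (400x640x3 uint8, blue, green, red); there is no depth.
- imaging.camera_params(name): a dict with "fov_y" (degrees; the focal length in pixels is half the picture's height over the tangent of half this angle, whatever the lens; pixels are square), "cx", "cy" (the principal point, pixels), "R" (3x3) and "t" (3): a world point X has camera coordinates R X + t; the wrist camera has in their place "hand_eye" (4x4, takes a point from camera to tool coordinates, whose origin is the TCP and whose axes are the flange's). Camera axes: x right, y down, z forward; pixel columns grow to the right and rows downward; lengths in m; the calibration is good to about 2 mm. A picture is of the moment at which its call begins: read the wrist's pose just before it. camera_params takes no time and is no camera call.
- env.job_done(): hands the job in; it is judged then, once.
Trained networks look in the newest picture that a camera, given by its name, has taken for a name from the list of things; names that differ only in an ending like _2 or _b are one class to them, and where a whole thing is asked for, a point or a joint stands for the part that bears it (a point fixed in the world has none). Each returns a list of dicts, best first, with "p" (0 to 1); they miss things now and then, are a little off and sometimes report something else, mostly with a low value. They report only what shows in the picture. A call takes as long as a camera call. They do not tell look-alikes from the thing itself.
- finder.find_in(name, camera): "bbox" ([left, top, right, bottom] in pixels, round what is visible of it).
- finder.silhouettes(name, camera): "pixels" (400x640 bool, what is visible of it) and "bbox" ([left, top, right, bottom] in pixels, round what is visible of it).
- finder.spot_point(name, camera): "uv" ([column, row] in pixels: a listed point, or the origin of a listed thing).
The state is a dict: "clock": time; "joints": joint angles; "qd": joint speeds; "effort": joint torques, N m; "position": TCP position; "eef_rot": TCP orientation; "force": force on the tool from outside, world axes, zero at the start; "wrist_torque": the same for the moment, N m; "opening": finger opening in m; "finger_force": force on a finger pad.
Only numpy, scipy, OpenCV 4.12 (cv2) and the standard library are available. Lean on these libraries where they do the work, as an engineer would, in place of code of your own. Each camera call takes 0.05 s, during which the arm holds its last target. There are 200 camera calls.

## Working session

There is one attempt and no reset: what is moved stays moved. The work goes in short steps, Python scripts to look and compute and a shell command to move; the robot and the scene stay as the last step left them, time stands still between calls to the robot, and variables do not carry over. Pictures are saved under pics/ and viewed, at most 10 in all, crops included, and the job is handed in when it is done.

```bash
ls; mkdir -p pics; cat > h.py <<'E'
import numpy as np, cv2
from station import env, imaging, finder
from scipy.spatial.transform import Rotation as R
def rot(q): return R.from_quat([q[1],q[2],q[3],q[0]]).as_matrix()
def cam(name,s=None):
    p=imaging.camera_params(name); f=200/np.tan(np.radians(p["fov_y"])/2)
    if "R" in p: Rc=np.array(p["R"]); t=np.array(p["t"])
    else:
        s=s or env.sense(); T=np.eye(4); T[:3,:3]=rot(s["eef_rot"]); T[:3,3]=s["position"]
        M=np.linalg.inv(T@np.array(p["hand_eye"])); Rc=M[:3,:3]; t=M[:3,3]
    return f,p["cx"],p["cy"],Rc,t
def px2w(c,uv,z):
    f,cx,cy,Rc,t=c; d=Rc.T@np.array([(uv[0]-cx)/f,(uv[1]-cy)/f,1]); o=-Rc.T@t
    return o+d*(z-o[2])/d[2]
def w2px(c,X):
    f,cx,cy,Rc,t=c; a=Rc@np.array(X)+t; return np.array([cx+f*a[0]/a[2],cy+f*a[1]/a[2]])
E
python3 - <<'E'
from h import *
print(env.sense())
for n in("scene","top","wrist"):
    print(n,imaging.camera_params(n))
a=imaging.get_image("top");cv2.imwrite("pics/top0.png",a)
b=imaging.get_image("scene");cv2.imwrite("pics/scene0.png",b)
c=cam("top")
for n,z in dict(nut=0,roller=0,pocket1=.052,pocket2=.052,slide=0,tweezers=0,grip_a=.009,grip_b=.009,gauge=.02,tips=.009,bumper=0,cam=0,bracket=0).items():
    for d in finder.spot_point(n,"top")[:4]:
        print(n,round(d["p"],2),np.round(d["uv"],1),px2w(c,d["uv"],z).round(4))
E
```

```text
pics
{'clock': 0.0, 'joints': array([-1.49928929e+00,  1.81537145e-01,  1.60799749e+00, -3.11858602e-05,
        1.35379610e+00, -2.06297511e-01]), 'qd': array([-0.00017889,  0.00011773,  0.00012609,  0.00116963,  0.00044934,
        0.00184943]), 'effort': array([-1.30457251e-03, -4.44880271e+01, -3.51343668e+01, -5.33336624e-04,
        8.97788443e-03, -4.32787135e-05]), 'position': array([ 0.15765958, -0.55239375,  0.23039143]), 'eef_rot': array([-8.68089002e-04,  9.90367739e-01,  1.38459332e-01,  4.33348451e-05]), 'force': array([ 0.16490565, -1.01705434,  0.33343335]), 'wrist_torque': array([-0.04209864,  0.0124505 ,  0.03957852]), 'finger_force': 0.0, 'opening': 0.08586804846720467}
scene {'fov_y': 55.649162879723384, 'cx': 323.70501133637856, 'cy': 198.27991364656563, 'R': array([[-0.86046428,  0.50943059,  0.00903909],
       [ 0.26269237,  0.45876735, -0.84883758],
       [-0.43657067, -0.72801991, -0.52857644]]), 't': array([ 0.46767004, -0.04086675,  1.20862911])}
top {'fov_y': 48.184475899985145, 'cx': 324.6609102164631, 'cy': 201.61732111807981, 'R': array([[-0.020983  ,
[... 1505 characters left out ...]
_b 0.62 [428.4 213.1] [ 0.4645 -0.298   0.009 ]
grip_b 0.58 [478.6 136. ] [ 0.6631 -0.4406  0.009 ]
grip_b 0.44 [444.1 214.5] [ 0.4602 -0.337   0.009 ]
gauge 0.69 [436.3 199.8] [ 0.4958 -0.3171  0.02  ]
gauge 0.68 [465.1 119.7] [ 0.7038 -0.4054  0.02  ]
tips 0.95 [432.2 189.5] [ 0.5244 -0.3114  0.009 ]
tips 0.62 [459.4 112.9] [ 0.7269 -0.3958  0.009 ]
tips 0.46 [213.7 218.6] [0.4612 0.2356 0.009 ]
tips 0.28 [293.8 221.9] [0.449  0.0374 0.009 ]
bumper 0.68 [290.4 221.6] [0.4512 0.0464 0.    ]
bumper 0.67 [325.6 154.6] [ 0.6233 -0.0452  0.    ]
cam 0.85 [352.1 225.2] [ 0.4391 -0.1074  0.    ]
bracket 0.64 [193.5 162.4] [0.6088 0.2929 0.    ]
bracket 0.37 [432.9 216.4] [ 0.4573 -0.311   0.    ]
```

View pics/top0.png

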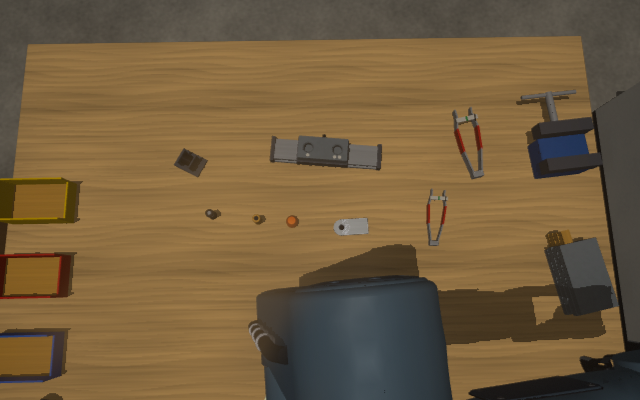

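View pics/scene0.png

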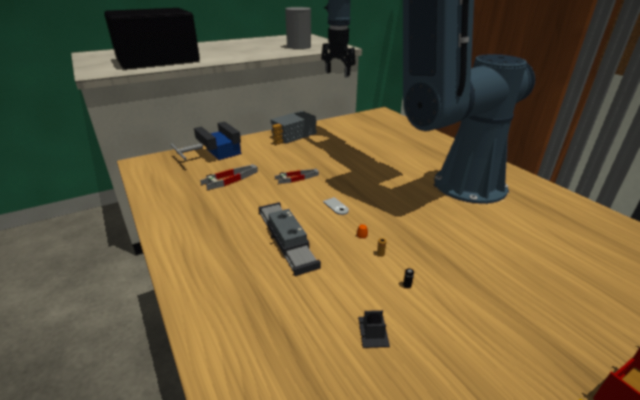

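The top view shows these candidates:
- **Nut:** brass at (258,219). The orange bumper at (292,221) could be mistaken for it.
- **Roller:** black at (212,213). The black bracket at (191,161) could be mistaken for it.
- **Tweezers:** small pair at (436,217), about 140 mm long, and a large pair at (468,143), about 185 mm long. The description fits the small pair.
- **Frame:** at (325,150). The dots aren't legible from here.

I'll move the wrist camera over the scene for a close check.

```bash
python3 -m crank '[[0,0,0.139,0,0,0,1],[0,0,0.139,0,0,0,1],[0,0,0,0.024,-0.042,-0.001,1],[0,0,0,0.024,-0.042,-0.001,1],[0,0,0,0.024,-0.042,-0.001,1],[0,0,0,0.024,-0.042,-0.001,1],[0,0,0,0.024,-0.042,-0.001,1],[0,0,0,0.024,-0.042,-0.001,1],[0,0,0,0.024,-0.042,-0.001,1],[0,0,0,0.024,-0.042,-0.001,1],[0,0,0,0.024,-0.042,-0.001,1],[0,0,0,0.024,-0.042,-0.001,1],[0,0,0,0.024,-0.042,-0.001,1],[0,0,0,0.024,-0.042,-0.001,1],[0,0,0,0.024,-0.042,-0.001,1],[0,0,0,0.024,-0.042,-0.001,1],[0,0,0,0,0,0,1],[0,0,0,0,0,0,1]]'
python3 - <<'E'
from h import *
s=env.sense(); print(s["clock"],s["position"],s["joints"].round(2),s["force"]); print(rot(s["eef_rot"]).round(3))
c=cam("wrist",s)
a=imaging.get_image("wrist");cv2.imwrite("pics/w1.png",a)
for n,z in dict(nut=0,roller=0,pocket1=.052,tweezers=0,grip_a=.009,gauge=.02,tips=.009,tip_a=.009).items():
    for d in finder.spot_point(n,"wrist")[:4]:
        print(n,round(d["p"],2),np.round(d["uv"],1),px2w(c,d["uv"],z).round(4))
E
```

```text
clock: 3.0
position: [0.4935, 0.0349, 0.2451]
eef_rot: [0.0, 1.0, 0.0, -0.0]
force: [-0.4, -0.5, -0.4]
opening: 0.0856
finger_force: 0.0
3.0 [0.49353967 0.03487887 0.24512087] [-0.17 -0.01  1.79 -0.    1.37  1.4 ] [-0.35169985 -0.50547931 -0.37887804]
[[ 1.     0.001 -0.001]
 [ 0.001 -1.    -0.   ]
 [-0.001  0.    -1.   ]]
nut 0.58 [249.6 191.2] [0.457  0.1242 0.    ]
nut 0.18 [81.5 55. ] [0.611 0.297 0.   ]
roller 0.6 [153.6 180.9] [0.47   0.2394 0.    ]
pocket1 0.75 [437.  35.] [ 0.6221 -0.0708  0.052 ]
pocket1 0.73 [359.4  25.5] [0.6301 0.0013 0.052 ]
tweezers 0.94 [607.2 187.3] [ 0.4617 -0.311   0.    ]
grip_a 0.91 [600.4 184.6] [ 0.4675 -0.2941  0.009 ]
grip_a 0.82 [635.3 191.2] [ 0.4593 -0.3376  0.009 ]
grip_a 0.17 [154.2 178.9] [0.4747 0.2336 0.009 ]
tips 0.75 [633.  133.3] [ 0.5275 -0.3165  0.009 ]
tip_a 0.9 [628.5 132.8] [ 0.5281 -0.3113  0.009 ]
tip_a 0.42 [435.2  31.2] [ 0.6327 -0.0822  0.009 ]
```

View pics/w1.png

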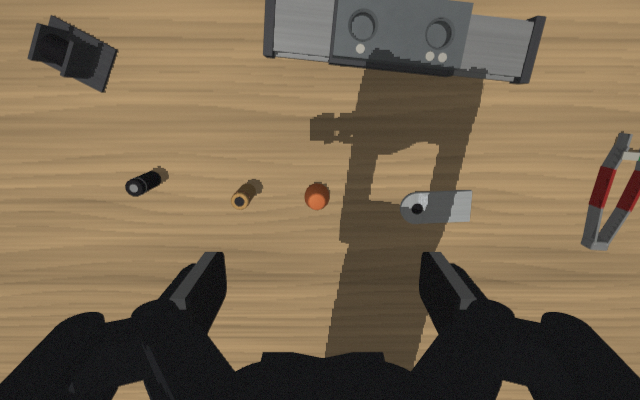

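The wrist view shows the brass nut's bore at (239,201), the black roller's top at (134,188) and the bumper at (317,197). The one-dot pocket is at (361,25) and the two-dot pocket at (437,35). I'm hovering over the nut next.

```bash
python3 -m crank '[[0,0,0,-0.009,-0.022,0.029,0.8],[0,0,0,-0.009,-0.022,0.029,0.8],[0,0,0,-0.009,-0.022,0.029,0.8],[0,0,0,-0.009,-0.022,0.029,0.8],[0,0,0,0,0,0,0.8],[0,0,0,0,0,0,0.8]]'
cat >> h.py <<'E'
def disc(img,c,pts,z,r,n=1):
    "circle of radius r at height z near xy, by Hough on rectified patch (0.25 mm/px)"
    pass
def rectify(img,c,xy,z,half=.03,res=.00025):
    "top-down patch at height z: rows = -x, cols = -y (world)"
    N=int(half/res); g=np.arange(-N,N+1)*res
    X=np.stack(np.broadcast_arrays(xy[0]-g[:,None],xy[1]-g[None,:],z),-1)
    f,cx,cy,Rc,t=c; a=X@Rc.T+t
    m=np.stack([cx+f*a[...,0]/a[...,2],cy+f*a[...,1]/a[...,2]],-1).astype(np.float32)
    return cv2.remap(img,m[...,0],m[...,1],cv2.INTER_LINEAR)
E
python3 - <<'E'
from h import *
s=env.sense(); print(s["position"]); c=cam("wrist",s)
a=imaging.get_image("wrist")
for d in finder.spot_point("nut","wrist")[:2]: print(d["p"],d["uv"],px2w(c,d["uv"],0).round(4))
xy=px2w(c,finder.spot_point("nut","wrist")[0]["uv"],0)[:2]
p=rectify(a,c,xy,.044,.04)
p=cv2.resize(p,None,fx=1.5,fy=1.5); cv2.circle(p,(240,240),60,(0,255,0),1)
b=cv2.resize(a,None,fx=.5,fy=.5); out=np.zeros((max(p.shape[0],200),p.shape[1]+320,3),np.uint8); out[:p.shape[0],:p.shape[1]]=p; out[:200,-320:]=b
cv2.imwrite("pics/n1.png",out)
print(xy)
E
```

```text
clock: 4.2
position: [0.4588, 0.1226, 0.1303]
eef_rot: [0.0, 1.0, 0.0, 0.001]
force: [0.4, 0.7, 0.8]
opening: 0.0684
finger_force: 0.0
[0.45884392 0.12255622 0.13026278]
0.58 [316.5, 186.8] [0.4593 0.1281 0.    ]
[0.45928752 0.12808524]
```

View pics/n1.png

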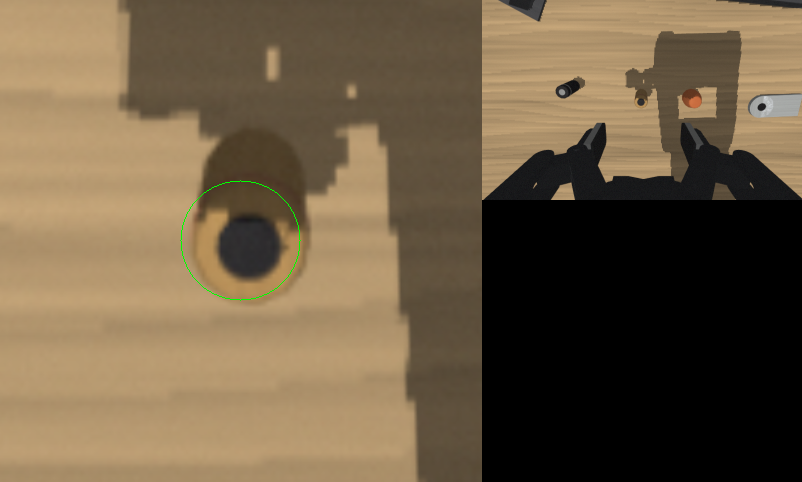

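The nut's bore sits at patch pixel (249,247), which puts the nut at about (0.4582, 0.1267). I'm descending and gripping.

```bash
python3 -m crank '[[0,0,0,-0.001,-0.004,0.03,0.8],[0,0,0,0,0,0.03,0.8],[0,0,0,0,0,0.03,0.8],[0,0,0,0,0,0.0215,0.8],[0,0,0,0,0,0,0.5],[0,0,0,0,0,0,0],[0,0,0,0,0,0,0],[0,0,0,0,0,0,0],[0,0,0,0,0,0,0]]'
```

```text
clock: 5.48
position: [0.4583, 0.1269, 0.0193]
eef_rot: [0.0, 1.0, 0.0, 0.001]
force: [-1.2, -0.5, 6.2]
opening: 0.0181
finger_force: 58.8
```

```bash
python3 -m crank '[[0,0,0,0,0,-0.02,0],[0,0,0,0,0,-0.055,0],[0,0,0,0,0,-0.055,0],[0,0,0,0.028,0.032,0,0],[0,0,0,0.028,0.032,0,0],[0,0,0,0.028,0.032,0,0],[0,0,0,0.028,0.032,0,0],[0,0,0,0,0,0,0],[0,0,0,0,0,0,0]]'
python3 - <<'E'
from h import *
s=env.sense(); print(s["position"],s["opening"]); c=cam("wrist",s)
a=imaging.get_image("wrist")
w=[]
for n in("pocket1","pocket2"):
    for d in finder.spot_point(n,"wrist")[:3]: print(n,d["p"],d["uv"],px2w(c,d["uv"],.052).round(4))
P=np.array([.630,.0013]),np.array([.622,-.0708])
ps=[rectify(a,c,p,.052,.03) for p in P]
for p in ps: cv2.circle(p,(120,120),66,(0,255,0),1)
T=np.array(s["position"]); q=rectify(a,c,T[:2],T[2]-.018+.044,.03); 
cv2.circle(q,(120,120),40,(0,255,0),1)
cv2.imwrite("pics/p1.png",np.vstack([np.hstack(ps+[q]),cv2.resize(a,(723,452))])[:600])
E
```

```text
clock: 6.6
position: [0.5681, -0.0007, 0.1476]
eef_rot: [-0.0, 1.0, -0.0, -0.0]
force: [-0.2, 0.0, -0.4]
opening: 0.0176
finger_force: 58.8
[ 0.56811964 -0.00066517  0.14761388] 0.017646171220685923
pocket1 0.92 [320.7, 112.6] [0.6314 0.001  0.052 ]
pocket1 0.92 [424.0, 123.2] [ 0.624  -0.0718  0.052 ]
pocket2 0.92 [320.7, 112.6] [0.6314 0.001  0.052 ]
pocket2 0.92 [424.0, 123.2] [ 0.624  -0.0718  0.052 ]
```

View pics/p1.png

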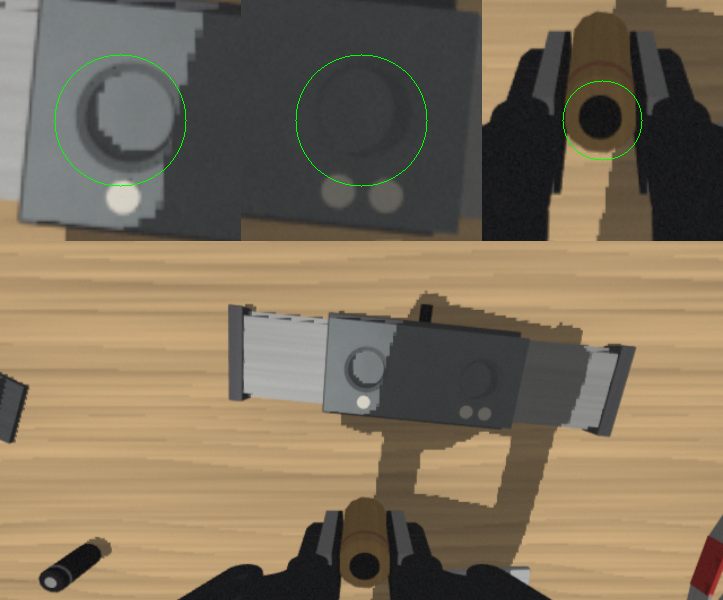

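Nut held upright, its bore on the tool centre. One-dot pocket at the left (365,365), two-dot at the right (480,378). I'm refining the pocket centres numerically.

```bash
python3 - <<'E'
from h import *
s=env.sense(); c=cam("wrist",s); a=imaging.get_image("wrist")
P=np.array([.630,.0013]),np.array([.622,-.0708])
ps=[]
for p in P:
    g=cv2.cvtColor(rectify(a,c,p,.052,.03),cv2.COLOR_BGR2GRAY)
    g=cv2.createCLAHE(4,(4,4)).apply(g)
    for r0,r1 in((42,50),(51,60)):
        h=cv2.HoughCircles(cv2.GaussianBlur(g,(5,5),1),cv2.HOUGH_GRADIENT,1.5,20,param1=60,param2=15,minRadius=r0,maxRadius=r1)
        if h is not None:
            for x,y,r in h[0][:2]: print((x,y,r),"->",p+[-(y-120)*.00025,-(x-120)*.00025])
    ps.append(cv2.resize(g,(400,400)))
cv2.imwrite("pics/p2.png",np.hstack(ps))
E
```

```text
(np.float32(134.25), np.float32(114.75), np.float32(47.4)) -> [ 0.6313125 -0.0022625]
(np.float32(68.25), np.float32(185.25), np.float32(49.05)) -> [0.6136875 0.0142375]
(np.float32(129.75), np.float32(117.75), np.float32(54.15)) -> [ 0.6305625 -0.0011375]
(np.float32(80.25), np.float32(170.25), np.float32(54.15)) -> [0.6174375 0.0112375]
(np.float32(107.25), np.float32(108.75), np.float32(43.95)) -> [ 0.6248125 -0.0676125]
(np.float32(131.25), np.float32(105.75), np.float32(49.05)) -> [ 0.6255625 -0.0736125]
(np.float32(182.25), np.float32(176.25), np.float32(59.1)) -> [ 0.6079375 -0.0863625]
(np.float32(102.75), np.float32(114.75), np.float32(52.35)) -> [ 0.6233125 -0.0664875]
```

View pics/p2.png

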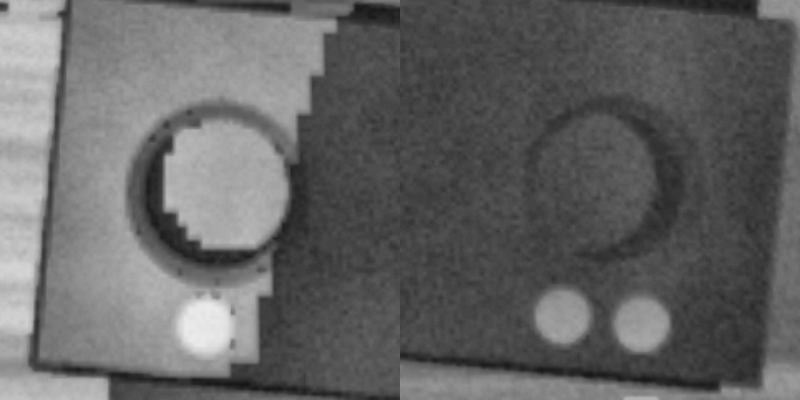

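```bash
python3 -m crank '[[0,0,0,0.031,0.001,0,0],[0,0,0,0.031,0,0.02,0],[0,0,0,0,0,0.03,0],[0,0,0,0,0,0.017,0],[0,0,0,0,0,0,0],[0,0,0,0,0,0,0]]';  python3 -m crank '[[0,0,0,0,0,0.004,0],[0,0,0,0,0,0.004,0],[0,0,0,0,0,0.004,0],[0,0,0,0,0,0.004,0],[0,0,0,0,0,0.004,0],[0,0,0,0,0,0,0]]'
```

```text
clock: 7.55
position: [0.6313, -0.002, 0.082]
eef_rot: [0.0, 1.0, 0.0, 0.001]
force: [0.1, 0.3, -0.0]
opening: 0.0183
finger_force: 58.8
clock: 8.3
position: [0.6304, -0.002, 0.0602]
eef_rot: [-0.0, 1.0, -0.0, -0.001]
force: [0.1, 0.2, 0.3]
opening: 0.0179
finger_force: 58.8
```

```bash
python3 -m crank '[[0,0,0,0,0,0.003,0],[0,0,0,0,0,0.002,0],[0,0,0,0,0,0,0]]';  python3 -m crank '[[0,0,0,0,0,0,0.25],[0,0,0,0,0,0,0.42],[0,0,0,0,0,0,0.42],[0,0,0,0,0,-0.02,0.42],[0,0,0,0,0,-0.05,0.5],[0,0,0,-0.044,-0.05,-0.03,0.7],[0,0,0,-0.044,-0.05,0,0.7],[0,0,0,-0.044,-0.05,0,0.7],[0,0,0,-0.022,-0.05,0,0.7],[0,0,0,0,-0.038,0,0.7],[0,0,0,0,0,0.02,0.7],[0,0,0,0,0,0,0.7],[0,0,0,0,0,0,0.7]]'
python3 - <<'E'
from h import *
s=env.sense(); print(s["position"]); c=cam("wrist",s)
a=imaging.get_image("wrist"); cv2.imwrite("pics/r1raw.png",a)
for d in finder.spot_point("roller","wrist")[:3]: print(d["p"],d["uv"],px2w(c,d["uv"],0).round(4))
xy=px2w(c,finder.spot_point("roller","wrist")[0]["uv"],0)[:2]; print(xy)
p=cv2.resize(rectify(a,c,xy,.044,.04),(480,480)); b=cv2.resize(a,(320,200)); q=cv2.resize(rectify(a,c,[.6308,-.0015],.08,.03),(240,240))
out=np.zeros((480,800,3),np.uint8); out[:,:480]=p; out[:200,480:]=b; out[200:440,480:720]=q
cv2.imwrite("pics/r1.png",out)
E
```

```text
clock: 8.68
position: [0.6307, -0.0021, 0.0556]
eef_rot: [-0.0, 1.0, -0.0, -0.0]
force: [-0.1, 0.7, -0.0]
opening: 0.0182
finger_force: 58.8
clock: 10.3
position: [0.4892, 0.2223, 0.1326]
eef_rot: [-0.0, 1.0, -0.0, 0.001]
force: [-0.1, -0.3, 1.0]
opening: 0.0599
finger_force: 0.0
[0.48922584 0.2223373  0.13264008]
0.93 [304.7, 209.1] [0.4687 0.2385 0.    ]
[0.46869046 0.23849825]
```

View pics/r1.png

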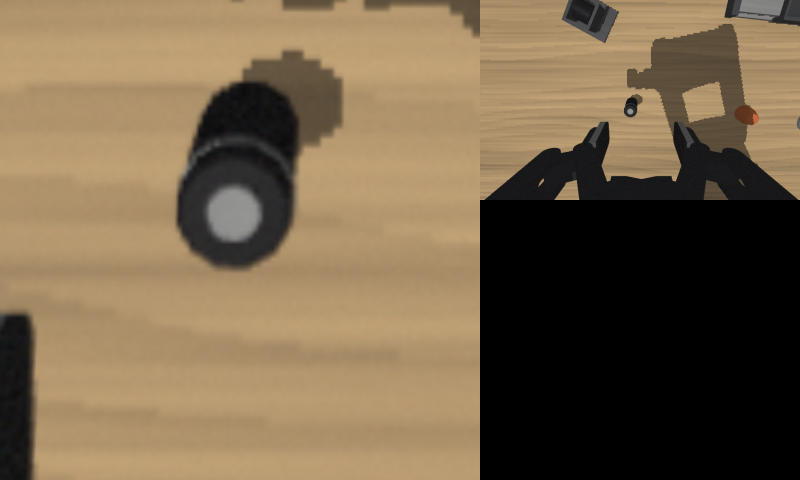

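The roller's steel centre is at patch pixel (234,213), which puts the roller at about (0.4735, 0.2395). I'm grasping it.

```bash
python3 -m crank '[[0,0,0,-0.008,-0.009,0.01,0.7],[0,0,0,-0.0077,-0.0082,0.015,0.7],[0,0,0,0,0,0.03,0.7],[0,0,0,0,0,0.03,0.7],[0,0,0,0,0,0.028,0.7],[0,0,0,0,0,0,0.7],[0,0,0,0,0,0,0],[0,0,0,0,0,0,0],[0,0,0,0,0,0,0],[0,0,0,0,0,0,0]]'; python3 -m crank '[[0,0,0,0,0,-0.02,0],[0,0,0,0,0,-0.055,0],[0,0,0,0,0,-0.055,0],[0,0,0,0.022,0.052,0,0],[0,0,0,0.022,0.052,0,0],[0,0,0,0.022,0.052,0,0],[0,0,0,0.022,0.052,0,0],[0,0,0,0.002,0.052,0,0],[0,0,0,0.002,0.052,0,0],[0,0,0,0,0,0,0],[0,0,0,0,0,0,0]]'
python3 - <<'E'
from h import *
s=env.sense(); print(s["position"],s["opening"]); c=cam("wrist",s); T=np.array(s["position"])
a=imaging.get_image("wrist"); cv2.imwrite("pics/r2raw.png",a)
for d in finder.spot_point("pocket1","wrist")[:3]: print(d["p"],d["uv"],px2w(c,d["uv"],.052).round(4))
L=[rectify(a,c,T[:2],T[2]-.0193+.044,.03),rectify(a,c,[.6308,-.0015],.08,.03),rectify(a,c,[.6248,-.0731],.052,.03)]
L=[cv2.resize(p,(266,266)) for p in L]
cv2.circle(L[2],(133,133),62,(0,255,0),1); cv2.circle(L[1],(133,133),44,(0,255,0),1); cv2.circle(L[0],(133,133),44,(0,255,0),1)
cv2.imwrite("pics/r2.png",np.vstack([np.hstack(L),cv2.resize(a,(798,499))])[:600])
E
```

```text
clock: 11.7
position: [0.474, 0.2402, 0.0199]
eef_rot: [-0.0, 1.0, -0.0, 0.001]
force: [-1.3, 1.2, 7.7]
opening: 0.018
finger_force: 58.8
clock: 13.08
position: [0.5646, -0.072, 0.1485]
eef_rot: [-0.0, 1.0, -0.001, -0.0]
force: [-0.2, -0.0, -0.7]
opening: 0.0179
finger_force: 58.8
[ 0.56463797 -0.07201342  0.14845183] 0.01785882940851022
0.86 [320.2, 116.5] [ 0.6253 -0.07    0.052 ]
0.61 [221.8, 109.8] [ 0.63   -0.0011  0.052 ]
0.5 [597.6, 249.9] [ 0.5217 -0.2896  0.052 ]
```

View pics/r2.png

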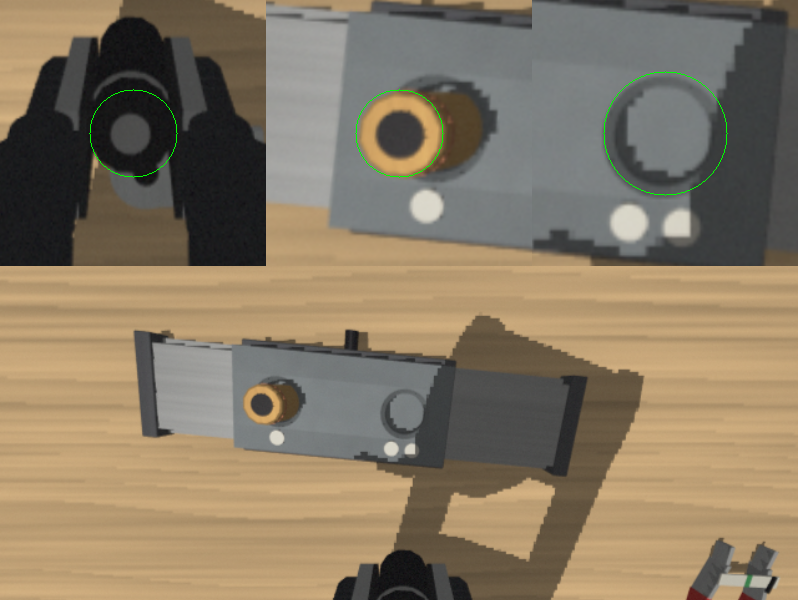

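The nut's top fits the 80 mm-height circle exactly, so it is fully down in the one-dot pocket. The two-dot pocket is at about (0.6247, -0.0733). I'm inserting the roller there.

```bash
python3 -m crank '[[0,0,0,0.03,0.001,0,0],[0,0,0,0.0295,0.0006,0.02,0],[0,0,0,0,0,0.03,0],[0,0,0,0,0,0.016,0],[0,0,0,0,0,0,0],[0,0,0,0,0,0,0]]';  python3 -m crank '[[0,0,0,0,0,0.004,0],[0,0,0,0,0,0.004,0],[0,0,0,0,0,0.004,0],[0,0,0,0,0,0.004,0],[0,0,0,0,0,0.004,0],[0,0,0,0,0,0,0]]'
```

```text
clock: 13.92
position: [0.625, -0.0737, 0.0836]
eef_rot: [0.0, 1.0, 0.0, 0.001]
force: [-0.1, -0.2, 0.0]
opening: 0.0178
finger_force: 58.8
clock: 14.68
position: [0.624, -0.0738, 0.0619]
eef_rot: [-0.0, 1.0, -0.0, -0.0]
force: [0.0, -0.5, -0.6]
opening: 0.0182
finger_force: 58.8
```

```bash
python3 -m crank '[[0,0,0,0,0,0.003,0],[0,0,0,0,0,0.003,0],[0,0,0,0,0,0,0]]';  python3 -m crank '[[0,0,0,0,0,0,0.25],[0,0,0,0,0,0,0.42],[0,0,0,0,0,0,0.42],[0,0,0,0,0,-0.02,0.42],[0,0,0,0,0,-0.05,0.5],[0,0,0,-0.03,0.02,-0.05,0.8],[0,0,0,-0.04,0.044,-0.02,0.9],[0,0,0,-0.04,0.044,0,0.9],[0,0,0,-0.03,0.044,0,0.9],[0,0,0,-0.02,0.044,0,0.9],[0,0,0,0,0.044,0,0.9],[0,0,0,0,0,0,0.9],[0,0,0,0,0,0,0.9]]'
python3 - <<'E'
from h import *
s=env.sense(); print(s["position"],s["opening"]); c=cam("wrist",s)
a=imaging.get_image("wrist"); cv2.imwrite("pics/t1raw.png",a)
for n,z in dict(tweezers=0,grip_a=.009,grip_b=.009,gauge=.02,tips=.009,tip_a=.009,tip_b=.009).items():
    for d in finder.spot_point(n,"wrist")[:3]: print(n,round(d["p"],2),np.round(d["uv"],1),px2w(c,d["uv"],z).round(4))
p=rectify(a,c,[.455,-.315],.018,.1,.0004)
q=rectify(a,c,[.6248,-.0735],.08,.03)
out=np.zeros((501,800,3),np.uint8); out[:,:501]=p; out[:241,501:742]=q; cv2.circle(out,(621,120),40,(0,255,0),1); out[250:436,501:799]=cv2.resize(a,(298,186))
cv2.imwrite("pics/t1.png",out)
E
```

```text
clock: 15.05
position: [0.6242, -0.0738, 0.0562]
eef_rot: [-0.0, 1.0, -0.0, -0.0]
force: [-0.3, 0.2, -0.8]
opening: 0.0182
finger_force: 58.9
clock: 16.68
position: [0.4646, -0.3133, 0.1972]
eef_rot: [0.0, 1.0, -0.0, 0.0]
force: [-0.2, -0.5, -0.2]
opening: 0.0769
finger_force: 0.0
[ 0.46455079 -0.31330207  0.19719732] 0.07689793911001312
tweezers 0.91 [322.  171.4] [ 0.4635 -0.3124  0.    ]
grip_a 0.68 [305.6 175.6] [ 0.4611 -0.2955  0.009 ]
grip_a 0.68 [345.9 176.6] [ 0.46   -0.3369  0.009 ]
grip_b 0.68 [305.6 175.6] [ 0.4611 -0.2955  0.009 ]
grip_b 0.68 [345.9 176.6] [ 0.46   -0.3369  0.009 ]
gauge 0.55 [333.8 133.8] [ 0.5047 -0.3237  0.02  ]
gauge 0.26 [302.4 171.7] [ 0.4677 -0.293   0.02  ]
tips 0.93 [327.1 109.1] [ 0.5272 -0.3174  0.009 ]
tip_a 0.97 [320.1 109.2] [ 0.5271 -0.3106  0.009 ]
tip_a 0.59 [349.  114.2] [ 0.5223 -0.3388  0.009 ]
tip_a 0.39 [321.7 172.8] [ 0.464  -0.3121  0.009 ]
tip_b 0.97 [320.1 109.2] [ 0.5271 -0.3106  0.009 ]
tip_b 0.59 [349.  114.2] [ 0.5223 -0.3388  0.009 ]
tip_b 0.39 [321.7 172.8] [ 0.464  -0.3121  0.009 ]
```

View pics/t1.png

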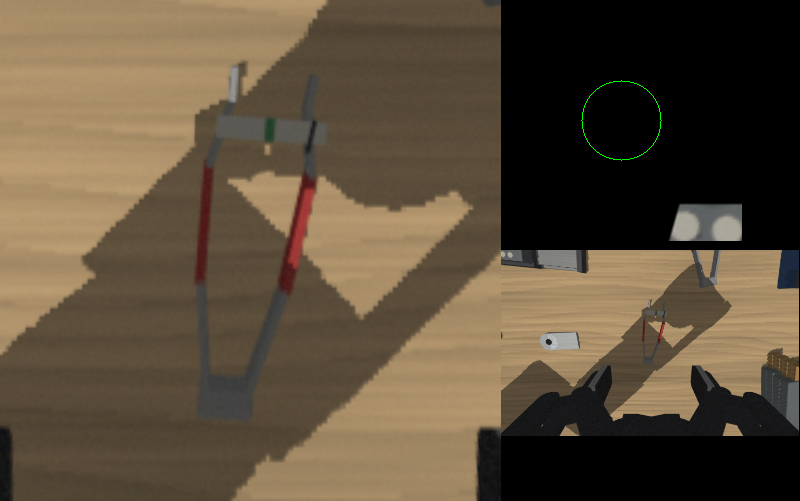

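The patch shows the small tweezers, 142 mm long. Their root is at (225,418), the rigid grip is at the left (200,225), the green band is at (270,130) and the pointer at (312,135). The origin works out to about (0.464, -0.311), heading -0.07 rad. I'm going down for the grips.

```bash
python3 -m crank '[[0,0,0.07,-0.0057,0.0024,0.02,0.75],[0,0,0,0,0,0.05,0.75],[0,0,0,0,0,0.05,0.75],[0,0,0,0,0,0.04,0.75],[0,0,0,0,0,0.02,0.75],[0,0,0,0,0,0,0.75],[0,0,0,0,0,0,0.75]]'; python3 -c "
from h import *
s=env.sense();print(s['position'],rot(s['eef_rot'])[:,0],s['opening'])"
```

```text
clock: 17.95
position: [0.4594, -0.3166, 0.0174]
eef_rot: [0.001, 0.999, -0.035, 0.001]
force: [-0.5, -0.3, -0.1]
opening: 0.0639
finger_force: 0.0
[ 0.45944959 -0.3165608   0.01740134] [ 0.99755115 -0.06993149  0.00113258] 0.06390567833268385
```

```bash
python3 -m crank '[[0,0,0,0,0,0.008,0.65],[0,0,0,0,0,0.0065,0.56],[0,0,0,0,0,0,0.5],[0,0,0,0,0,0,0.5],[0,0,0,0,0,0,0.46],[0,0,0,0,0,0,0.42],[0,0,0,0,0,0,0.40],[0,0,0,0,0,0,0.40],[0,0,0,0,0,0,0.40]]'
python3 - <<'E'
from h import *
s=env.sense(); print(s["position"],s["opening"]); c=cam("wrist",s)
a=imaging.get_image("wrist"); cv2.imwrite("pics/t2raw.png",a)
T=s["position"]; p=cv2.resize(rectify(a,c,[T[0]+.04,T[1]],.02,.05,.0002),(500,500))
out=np.zeros((500,800,3),np.uint8); out[:,:500]=p; out[:188,500:]=cv2.resize(a,(300,188))
cv2.imwrite("pics/t2.png",out)
E
```

```text
clock: 19.08
position: [0.459, -0.3159, 0.0022]
eef_rot: [-0.0, 0.999, -0.035, 0.0]
force: [-0.8, 3.9, 5.0]
opening: 0.0343
finger_force: 10.3
[ 0.45898534 -0.31587538  0.00224969] 0.0342596389522289
```

View pics/t2.png

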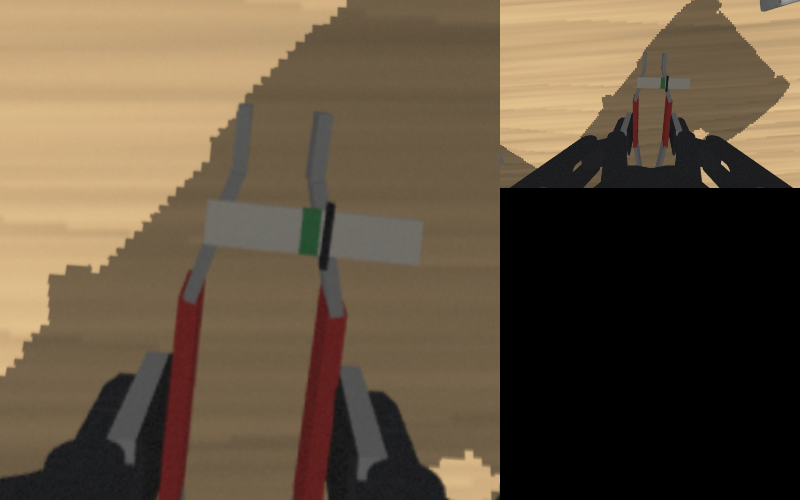

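The pointer is at x≈326 and the green band's centre at x≈311, so it needs about 1.8 mm more squeeze at the grips. That was my tenth picture, so I'll check numerically from here.

```bash
python3 -m crank '[[0,0,0,0,0,0,0.39],[0,0,0,0,0,0,0.379],[0,0,0,0,0,0,0.379],[0,0,0,0,0,0,0.379]]'
cat >> h.py <<'E'
def pointer():
    s=env.sense(); c=cam("wrist",s); a=imaging.get_image("wrist")
    Rt=rot(s["eef_rot"]); T=np.array(s["position"])
    # patch in tool axes at bridge height: cols = tool y, rows = -tool x, 0.1 mm/px
    zt=T[2]-.02 if False else None
    g=np.arange(-250,251)*.0001
    f,cx,cy,_,_=c; he=np.linalg.inv(np.array(imaging.camera_params("wrist")["hand_eye"]))
    X=np.stack(np.broadcast_arrays(.045-g[:,None],g[None,:],-.018),-1)
    A=X@he[:3,:3].T+he[:3,3]
    m=np.stack([cx+f*A[...,0]/A[...,2],cy+f*A[...,1]/A[...,2]],-1).astype(np.float32)
    p=cv2.remap(a,m[...,0],m[...,1],cv2.INTER_LINEAR).astype(int)
    G=(p[...,1]-np.maximum(p[...,0],p[...,2]))>25
    if G.sum()<200: print("no green",G.sum()); return p
    r,k=np.nonzero(G); r0=np.median(r)
    print("green rows",r.min(),r.max(),"cols",np.percentile(k,[5,50,95]),"n",G.sum())
    for dr in(-15,0,15):
        row=p[int(r0)+dr-5:int(r0)+dr+6].mean(0); b=row.max(1)
        gr=(row[:,1]-np.maximum(row[:,0],row[:,2]))>20; gk=np.nonzero(gr)[0]
        lo,hi=int(np.median(k))-60,int(np.median(k))+90; lo=max(lo,0)
        print(dr,"green",gk.min() if len(gk) else None,gk.max() if len(gk) else None,"bright",[(i,int(b[i]),int(gr[i])) for i in range(lo,min(hi,501),6)])
    return p
E
python3 - <<'E'
from h import *
s=env.sense(); print(s["opening"],s["finger_force"])
pointer()
E
```

```text
clock: 19.62
position: [0.4591, -0.3158, 0.0024]
eef_rot: [-0.0, 0.999, -0.035, 0.0]
force: [-0.8, 4.8, 6.7]
opening: 0.0324
finger_force: 11.6
0.03241748626572497 11.590437078775722
green rows 213 299 cols [333.15 340.   347.  ] n 1244
-15 green 333 348 bright [(280, 110, 0), (286, 111, 0), (292, 110, 0), (298, 110, 0), (304, 110, 0), (310, 110, 0), (316, 110, 0), (322, 111, 0), (328, 106, 0), (334, 80, 1), (340, 75, 1), (346, 73, 1), (352, 41, 0), (358, 26, 0), (364, 31, 0), (370, 100, 0), (376, 111, 0), (382, 110, 0), (388, 110, 0), (394, 110, 0), (400, 110, 0), (406, 110, 0), (412, 110, 0), (418, 110, 0), (424, 110, 0)]
0 green 331 348 bright [(280, 110, 0), (286, 110, 0), (292, 110, 0), (298, 110, 0), (304, 111, 0), (310, 109, 0), (316, 110, 0), (322, 110, 0), (328, 108, 0), (334, 79, 1), (340, 76, 1), (346, 73, 1), (352, 32, 0), (358, 22, 0), (364, 34, 0), (370, 102, 0), (376, 110, 0), (382, 109, 0), (388, 111, 0), (394, 110, 0), (400, 110, 0), (406, 109, 0), (412, 111, 0), (418, 109, 0), (424, 109, 0)]
15 green 331 348 bright [(280, 110, 0), (286, 111, 0), (292, 111, 0), (298, 109, 0), (304, 109, 0), (310, 111, 0), (316, 110, 0), (322, 110, 0), (328, 105, 0), (334, 75, 1), (340, 73, 1), (346, 73, 1), (352, 24, 0), (358, 25, 0), (364, 39, 0), (370, 99, 0), (376, 109, 0), (382, 111, 0), (388, 110, 0), (394, 110, 0), (400, 110, 0), (406, 110, 0), (412, 111, 0), (418, 110, 0), (424, 110, 0)]
```

```bash
python3 -m crank '[[0,0,0,0,0,0,0.373],[0,0,0,0,0,0,0.373],[0,0,0,0,0,-0.01,0.373],[0,0,0,0,0,-0.02,0.373],[0,0,0,0,0,-0.03,0.373],[0,0,0,0,0,-0.04,0.373],[0,0,0,0,0,-0.04,0.373],[0,0,0,0,0,0,0.373],[0,0,0,0,0,0,0.373]]'
python3 - <<'E'
from h import *
s=env.sense(); print(s["opening"],s["finger_force"],s["force"],s["position"],rot(s["eef_rot"])[:,0])
p=pointer(); c=cam("wrist"); cv2.imwrite("pics/x.png",p)
for n in("tip_a","gauge","pocket1","roller","nut"):
    for d in finder.spot_point(n,"wrist")[:3]:
        z=s["position"][2]+.007 if n[0] in"tg" else .036 if n[0] in "rn" else .052
        print(n,round(d["p"],2),np.round(d["uv"],1),px2w(c,d["uv"],z).round(4))
E
```

```text
clock: 20.8
position: [0.4584, -0.3159, 0.1415]
eef_rot: [-0.0, 0.999, -0.035, -0.0]
force: [0.2, -0.0, -1.3]
opening: 0.0321
finger_force: 9.8
0.03208868813073188 9.841902748867142 [ 0.21708611 -0.0095274  -1.34526582] [ 0.45840389 -0.31592566  0.14150388] [ 9.97530205e-01 -7.02378397e-02 -3.67983072e-04]
no green 115
tip_a 0.74 [338.9 117.5] [ 0.5236 -0.3261  0.1485]
tip_a 0.71 [319.2 115.2] [ 0.525  -0.3184  0.1485]
gauge 0.79 [347.9 176.8] [ 0.4992 -0.3285  0.1485][ WARN:0@1.904] global loadsave.cpp:1063 imwrite_ Unsupported depth image for selected encoder is fallbacked to CV_8U.
```

```bash
cat >> h.py <<'E'
def scan():
    he=np.linalg.inv(np.array(imaging.camera_params("wrist")["hand_eye"])); f,cx,cy,_,_=cam("wrist")
    a=imaging.get_image("wrist"); g=np.arange(-250,251)*.0001
    X=np.stack(np.broadcast_arrays(.045-g[:,None],g[None,:],-.018),-1); A=X@he[:3,:3].T+he[:3,3]
    m=np.stack([cx+f*A[...,0]/A[...,2],cy+f*A[...,1]/A[...,2]],-1).astype(np.float32)
    p=cv2.remap(a,m[...,0],m[...,1],cv2.INTER_LINEAR).astype(int)
    G=(p[...,1]>1.25*np.maximum(p[...,0],p[...,2]))&(p[...,1]>25)
    r,k=np.nonzero(G); print("green n",len(r),"rows",np.percentile(r,[5,50,95]),"cols",np.percentile(k,[1,50,99]))
    r0=int(np.median(r))
    for dr in(-12,0,12):
        row=p[r0+dr-4:r0+dr+5].mean(0)
        print(dr,[(i,)+tuple(int(v) for v in row[i]) for i in range(318,386,4)])
E
python3 - <<'E'
from h import *
scan()
E
```

```text
green n 1980 rows [215. 256. 296.] cols [335. 346. 371.]
-12 [(318, 90, 96, 97), (322, 91, 97, 98), (326, 90, 96, 98), (330, 89, 95, 96), (334, 68, 82, 68), (338, 46, 69, 41), (342, 41, 65, 33), (346, 29, 37, 27), (350, 23, 23, 22), (354, 23, 22, 21), (358, 25, 26, 24), (362, 30, 41, 26), (366, 43, 66, 34), (370, 46, 69, 42), (374, 82, 90, 87), (378, 91, 96, 98), (382, 90, 96, 99)]
0 [(318, 90, 96, 98), (322, 90, 96, 98), (326, 90, 95, 97), (330, 89, 94, 96), (334, 68, 82, 69), (338, 47, 69, 40), (342, 40, 65, 32), (346, 27, 34, 24), (350, 21, 20, 21), (354, 23, 23, 23), (358, 25, 27, 23), (362, 32, 47, 27), (366, 41, 65, 33), (370, 48, 69, 45), (374, 86, 92, 93), (378, 90, 96, 97), (382, 90, 96, 98)]
12 [(318, 90, 94, 97), (322, 89, 94, 97), (326, 89, 95, 97), (330, 88, 94, 96), (334, 64, 80, 64), (338, 41, 66, 33), (342, 39, 61, 32), (346, 26, 33, 22), (350, 21, 20, 18), (354, 23, 20, 21), (358, 24, 25, 20), (362, 34, 50, 28), (366, 43, 66, 35), (370, 54, 73, 51), (374, 85, 93, 91), (378, 89, 95, 97), (382, 90, 96, 98)]
```

The pointer is centred on the green band: band columns 334–372, pointer 346–361. I'm carrying the tweezers to the roller.

```bash
python3 -m crank '[[0,0,0,0.004,-0.012,0,0.373],[0,0,0,0.008,-0.025,0,0.373],[0,0,0,0.008,-0.025,0,0.373],[0,0,0,0.008,-0.025,0,0.373],[0,0,0,0.008,-0.025,0,0.373],[0,0,0,0.008,-0.025,0,0.373],[0,0,0,0.008,-0.025,0,0.373],[0,0,0,0.008,-0.025,0,0.373],[0,0,0,0.008,-0.025,0,0.373],[0,0,0,0.008,-0.025,0,0.373],[0,0,0,0.006,-0.016,0,0.373],[0,0,0,0,0,0,0.373],[0,0,0,0,0,0,0.373]]'
python3 - <<'E'
from h import *
s=env.sense(); c=cam("wrist",s); a=imaging.get_image("wrist"); cv2.imwrite("pics/y.png",a)
print(s["position"],s["opening"],s["finger_force"])
# roller top steel centre: rectify at z=.08 and find bright blob
for n,z in(("nut",.036),("roller",.036),("pocket1",.052),("tip_a",s["position"][2]+.0066),("slide",0)):
    for d in finder.spot_point(n,"wrist")[:2]: print(n,round(d["p"],2),np.round(d["uv"],1),px2w(c,d["uv"],z).round(4))
for n in("roller","nut"):
    for d in finder.find_in(n,"wrist")[:2]: print(n,d["p"],np.round(d["bbox"],1))
print("expected roller top/ base px",w2px(c,[.6245,-.0735,.08]),w2px(c,[.6245,-.0735,.052]),"nut top",w2px(c,[.6308,-.0015,.08]))
p=rectify(a,c,[.6245,-.0735],.08,.02,.001); g=cv2.cvtColor(p,cv2.COLOR_BGR2GRAY)
print("\n".join(" ".join("%3d"%v for v in r) for r in g[::2,::2]))
scan()
E
```

```text
clock: 22.78
position: [0.5581, -0.0698, 0.1418]
eef_rot: [0.0, 0.999, -0.035, -0.0]
force: [-0.7, 0.6, 0.2]
opening: 0.0322
finger_force: 9.9
[ 0.55813543 -0.0698295   0.14179743] 0.03217319250641781 9.853664525107888
nut 0.97 [222.3 108.3] [ 0.6291 -0.0014  0.036 ]
nut 0.22 [289.1 106.2] [ 0.6271 -0.05    0.036 ]
roller 0.73 [323.5 112.5] [ 0.6209 -0.0745  0.036 ]
roller 0.71 [327.6 115.2] [ 0.6188 -0.0774  0.036 ]
pocket1 0.81 [213.3 109.1] [6.292e-01 1.000e-04 5.200e-02]
pocket1 0.68 [324.8 111.3] [ 0.6223 -0.0755  0.052 ]
tip_a 0.9 [316.6 118.5] [ 0.6238 -0.0716  0.1484]
tip_a 0.72 [340.4 118.2] [ 0.6232 -0.0811  0.1484]
slide 0.91 [286.9 104.6] [ 0.6278 -0.0447  0.    ]
roller 0.63 [309.5  97.4 340.9 127.9]
roller 0.54 [334.9 112.8 362.9 357.2]
nut 0.85 [185.9  91.7 237.  125.8]
expected roller top/ base px [321.58037103 109.80056358] [321.67201046 108.22461382] nut top [200.58508842 107.80202589]
122 121 121 120 121 122 122 122 121 122 123 122 123 124 122 123 124  88  64  64  65
123 120 121 119 120 121 121 122 122 121 124 123 122 123 123 123 121  96  63  64  65
121 121 120 121
[... 1943 characters left out ...]
4, 100, 102), (382, 93, 99, 102)]
0 [(318, 94, 99, 102), (322, 94, 99, 102), (326, 94, 99, 102), (330, 93, 99, 100), (334, 70, 85, 70), (338, 46, 71, 38), (342, 42, 68, 33), (346, 29, 37, 26), (350, 24, 22, 23), (354, 25, 23, 23), (358, 26, 27, 23), (362, 35, 51, 31), (366, 42, 67, 34), (370, 51, 74, 47), (374, 90, 97, 98), (378, 94, 99, 102), (382, 92, 99, 101)]
12 [(318, 94, 99, 102), (322, 94, 100, 103), (326, 94, 100, 102), (330, 92, 98, 100), (334, 68, 84, 69), (338, 44, 70, 37), (342, 40, 63, 33), (346, 29, 36, 25), (350, 22, 18, 20), (354, 22, 20, 21), (358, 26, 26, 24), (362, 37, 52, 32), (366, 42, 67, 34), (370, 56, 76, 52), (374, 88, 96, 95), (378, 93, 99, 102), (382, 93, 99, 101)]
```

```bash
python3 -m crank '[[0,0,0,0,-0.0015,0.005,0.373],[0,0,0,0,0,0.01,0.373],[0,0,0,0,0,0.01,0.373],[0,0,0,0,0,0.007,0.373],[0,0,0,0,0,0.002,0.373],[0,0,0,0,0,0,0.373],[0,0,0,0,0,0,0.373],[0,0,0,0,0,0,0.373],[0,0,0,0,0,0,0.373]]'
python3 - <<'E'
from h import *
s=env.sense(); c=cam("wrist",s); print(s["position"],s["opening"],s["finger_force"],s["force"],abs(s["qd"]).max())
imaging.get_image("wrist")
for d in finder.spot_point("tip_a","wrist")[:2]: print(round(d["p"],2),px2w(c,d["uv"],s["position"][2]+.0066).round(4))
scan()
# level check from the fixed views
for cn in("scene",):
    imaging.get_image(cn); k=cam(cn)
    for n in("tip_a","gauge","grip_a"):
        for d in finder.spot_point(n,cn)[:2]: print(cn,n,round(d["p"],2),np.round(d["uv"],1))
    print(w2px(k,[.6243,-.073,s["position"][2]+.0066]),w2px(k,[.5581,-.068,s["position"][2]+.0066]))
    for n in("roller","nut"):
        for d in finder.find_in(n,cn)[:1]: print(n,d["p"],np.round(d["bbox"],1))
    print(w2px(k,[.624,-.074,.08]),w2px(k,[.624,-.074,.052]),w2px(k,[.6308,-.0018,.08]),w2px(k,[.6308,-.0018,.052]))
E
```

```text
clock: 24.35
position: [0.5585, -0.068, 0.1081]
eef_rot: [0.0, 0.999, -0.035, 0.0]
force: [0.2, -0.3, -0.6]
opening: 0.0321
finger_force: 9.9
[ 0.55854629 -0.06797689  0.1081145 ] 0.03214846313425772 9.856795130581304 [ 0.1640832  -0.31643081 -0.594346  ] 0.0025255731559801365
0.83 [ 0.6248 -0.0698  0.1147]
0.71 [ 0.6232 -0.0782  0.1147]
green n 2021 rows [215. 256. 297.] cols [335. 348. 372.]
-12 [(318, 97, 104, 105), (322, 98, 104, 106), (326, 97, 104, 106), (330, 96, 104, 104), (334, 77, 92, 79), (338, 51, 76, 44), (342, 44, 70, 35), (346, 32, 42, 26), (350, 27, 26, 24), (354, 23, 22, 21), (358, 22, 23, 21), (362, 32, 45, 26), (366, 45, 70, 36), (370, 52, 75, 46), (374, 88, 99, 94), (378, 98, 103, 107), (382, 96, 104, 105)]
0 [(318, 97, 103, 106), (322, 98, 103, 107), (326, 98, 104, 106), (330, 96, 102, 103), (334, 73, 88, 73), (338, 49, 74, 42), (342, 44, 70, 36), (346, 30, 36, 26), (350, 24, 22, 22), (354, 25, 24, 23), (358, 25, 26, 24), (362, 36, 53, 30), (366, 44, 70, 36), (370, 52, 75, 49), (374, 94, 101, 102), (378, 97, 103, 106), (382, 97, 102, 105)]
12 [(318, 97, 103, 106), (322, 98, 103, 106), (326, 97, 103, 105), (330, 95, 101, 103), (334, 71, 87, 72), (338, 46, 73, 37), (342, 43, 66, 34), (346, 33, 39, 29), (350, 26, 24, 25), (354, 25, 23, 22), (358, 26, 27, 24), (362, 37, 53, 31), (366, 43, 69, 34), (370, 57, 79, 55), (374, 92, 100, 99), (378, 96, 102, 104), (382, 97, 103, 105)]
scene tip_a 0.84 [201.  181.5]
scene tip_a 0.8 [280.9 196.6]
scene gauge 0.96 [213.9 177. ]
scene gauge 0.67 [286.5 190.6]
scene grip_a 0.73 [229.8 180.1]
scene grip_a 0.69 [307.6 196.1]
[280.58331683 195.12466931] [305.3670562  189.21082044]
roller 0.59 [358.1 310.5 389.1 347.5]
nut 0.5 [288.2 219.3 297.5 236.4]
[281.23130611 206.75491097] [281.78471478 215.98099636] [291.72355423 222.10814857] [292.13964635 231.64855584]
```

```bash
python3 -c "
from station import env
print(env.job_done())"
```

```text
the job is handed in; nothing more can be done
None
```

I handed the job in at about 24 s with the nut in the one-dot pocket, the roller in the two-dot pocket, and the small tweezers held about 35 mm above the roller with the pointer on the green band; the roller's seating and the tweezers' level I checked only by measurement, having used all ten pictures.

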